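# Check the hand lever of the round-funnel dispenser

## Task

Check the hand lever of the dispenser with the round funnel: with the backs of the closed fingers, press it gently towards its grip bar until it stops short of the bar, and let it spring all the way back out. Then press it in to its stop once more and finish the program while holding it there, so that the gap can be gauged. Do not touch or squeeze the grip bar, leave the square dispenser's lever alone, and do not lift or move anything that stands around.

Things in the scene. Friction and masses are not known exactly. Their poses are not given: they have to be found in the camera images.
- round_dispenser: Portion dispenser with a round steel funnel (140 mm across the rim), fixed, 309 mm tall. Origin at table height under the hopper's centre. Post on its +x side; grip bar along its -y axis (robot's right), lever beside the bar on its -x side (robot's side). Hopper within 70 mm of the axis (95 mm at its corners if square), above z 175 mm. Yaw within 0.2 rad.
- square_dispenser: Portion dispenser with a square steel hopper (134 mm wide), fixed, 309 mm tall. Origin at table height under the hopper's centre. Post on its +x side; grip bar along its -y axis (robot's right), lever beside the bar on its -x side (robot's side). Hopper within 70 mm of the axis (95 mm at its corners if square), above z 175 mm. Yaw within 0.2 rad. Not to be worked.
- round_lever (a joint): Hand lever of the round dispenser on a vertical hinge (dispenser frame x -34, y -35 mm). Rad: 0 at rest, sprung out, splayed 0.30 rad from the bar; grows as pressed to the bar (dispenser's +x); 0.30 at its fixed stop, parallel to the bar with 17 mm of air left. Spring at the pad: about 2 N to start, 5 N just before the stop (rubbing adds some); returns when let go.
- round_lever_pad (a point): Place to press: outer face of the round lever, 135 mm from its hinge, mid height (z 145 mm); moves with it, 40 mm from rest to stop. The lever is an upright metal blade 10 mm thick, 16 mm tall (z 137 to 153), 190 mm long from hinge to a 24 mm ball end. Own -x axis points out of the face, -y along the blade to the ball.
- round_bar: Fixed grip bar of the round dispenser, 24 mm thick black rubber, its axis 145 mm above the table, reaching from 60 to 230 mm along the dispenser's -y axis. Its origin lies on the bar's axis line straight above the dispenser's origin. Not to be touched.
- square_lever (a joint): Hand lever of the square dispenser on a vertical hinge (dispenser frame x -34, y -35 mm). Rad: 0 at rest, sprung out, splayed 0.30 rad from the bar; grows as pressed to the bar (dispenser's +x); 0.30 at its fixed stop, parallel to the bar with 17 mm of air left. Spring at the pad: about 2 N to start, 5 N just before the stop (rubbing adds some); returns when let go. Not to be pressed.
- portion_cup: steel cup, 64 mm across, 60 mm tall, standing below the grip bar of the round dispenser; origin at its underside centre. Bystander.
- small_bowl: white bowl, 84 mm across, 40 mm tall, standing below the grip bar of the square dispenser; origin at its underside centre. Bystander.
- jar_lid: plain metal jar lid, 70 mm across, 14 mm tall, lying on the table in front of the dispensers; origin at its underside centre. Bystander.
- cocoa_jar: dark jar with white lid, 80 mm across, 110 mm tall, at the left of the work area; origin at its underside centre. Bystander.
- sauce_bottle: brown bottle, 60 mm across, 190 mm tall, at the right of the work area; origin at its underside centre. Bystander.
- spatula: kitchen spatula lying flat on the table between the robot and the dispensers. Bystander.
- pen: black marker pen, 12 mm thick, 142 mm long, lying on the table between the robot and the dispensers. Bystander.

How it is judged:
By the outcome, as a careful person would: the job done as asked, in the order asked, and still so for the second after the job is handed in, while the arm keeps its last pose, push and grip.
It also fails if it takes over 48 s, if anything falls off the work surface, if the arm or the gripper's body presses on something with over 40 N, if the wrist force passes 120 N, or if a joint passes its speed limit or range.

## Robot

A 6-joint arm with a two-finger parallel gripper is mounted at the origin on the work surface. World frame = base frame: x ahead of the robot, y to its left, z up, the work surface at z = 0. Lengths are in m, angles in degrees, forces in N, time in s.
With the tool pointing down it reaches from about 0.4 to 0.825 m from the base axis. Payload 7 kg.
Tool frame: the origin (TCP) lies midway between the tips of the shut fingers; the grasp point (between the pads) lies 19 mm behind it (grip_depth is the distance from the TCP to the grasp point, in m); z points along the fingers, y is the direction in which the jaws open and shut (so a half turn about z gives the same grasp; the last joint's range is limited). The gripper opens to 88 mm and grips with 3 to 60 N. Pads are 19 mm wide; open, the fingers measure 130 mm over their backs; the gripper's body (78 mm by 193 mm) begins 47 mm behind the grasp point.
Start: joints at [-54.769, 20.546, 0.682, 0, -70.136, -16.507], TCP at [0.217, -0.639, 0.227] pointing down, gripper open.
Joint ranges: [-176.03, 176.03], [-82.01, 121.73], [-58.28, 71.71], [-173.87, 95.51], [-174.79, -0.11], [-173.66, 173.66]. Speed limits (degrees/s): [136.94, 136.94, 172.46, 180, 180, 180].

## Interface

Orientations are given as [roll, pitch, yaw] about the fixed x, y, z axes, in that order (R = Rz(yaw) Ry(pitch) Rx(roll)).
In Python, from plant import * gives the robot as it stands.
- The arm moves only by the shell command python3 -m inch 'ROWS'. ROWS is JSON, a list of rows, each an object of numbers: "ax", "ay", "az": the turn, a rotation vector about the tool's x, y, z in degrees; "dx", "dy", "dz": the shift along the tool's x, y, z in mm; "fingers": the finger opening in mm, from 0 to 87.6. In form: [{"ax": .., "ay": .., "az": .., "dx": .., "dy": .., "dz": .., "fingers": ..}, ...]. A call has 1 to 8 rows; each row is the pose to reach, as a shift and turn from the pose commanded when the call began, along the tool's axes at that moment; what a row does not reach only later rows make up. A row lasts 1/8 s, in which the tool goes at most 62.5 mm and 10.7 degrees, less where a joint would pass 70% of its speed; a pose out of reach is approached as far as the arm can. A call with a gripper value outside its range is refused whole. The fingers move at their own pace and stop on an object; the grip force is fixed at half the most. Time passes only in rows, so rows that repeat a pose let the fingers close. It gives the time, the measured TCP pose, the force and the opening at its end, in the units of the state.
- get_obs(): the state, without advancing time (a new reading comes with each control period).
- snapshot(name): name is "side" or "top"; returns a dict with "image" (480x640x3 uint8, red, green, blue), "fx", "fy", "cx", "cy" (pixels), "rvec" (rotation vector, rad) and "tvec" (3), from world to camera coordinates, as OpenCV has them. Camera axes: x right, y down, z forward; pixel columns grow to the right and rows downward; lengths in m; the calibration is good to about 2 mm. A picture is of the moment at which its call begins. There is no depth.
- close_job(): hands the job in, once; it reports no verdict.
Trained networks look in the newest picture that a camera, given by its name, has taken for a name from the list of things; names that differ only in an ending like _2 or _b are one class to them, and where a whole thing is asked for, a point or a joint stands for the part that bears it (a point fixed in the world has none). Each returns a list of dicts, best first, with "score" (0 to 1); they miss things now and then, are a little off and sometimes report something else, mostly with a low value. They report only what shows in the picture. A call takes as long as a camera call.
- search_frame(target, camera): "bbox" ([centre column, centre row, width, height] in pixels, round what is visible of it).
- trace(target, camera): "mask" (480x640 bool, what is visible of it) and "bbox" ([centre column, centre row, width, height] in pixels, round what is visible of it).
- landmark_of(target, camera): "position" ([column, row] in pixels: a listed point, or the origin of a listed thing).
The state is a dict: "clock": time; "joint_pos": joint angles; "qvel": joint speeds; "tau": joint torques, N m; "tool_pos": TCP position; "orientation": TCP orientation; "force": force on the tool from outside, world axes, zero at the start; "moment": the same for the moment, N m; "opening": finger opening in m.
Only numpy, scipy, OpenCV 4.12 (cv2) and the standard library are available. Lean on these libraries where they do the work, as an engineer would, in place of code of your own. Each camera call takes 0.05 s, during which the arm holds its last target.

## Working session

There is one attempt and no reset: what is moved stays moved. The work goes in short steps, Python scripts to look and compute and a shell command to move; the robot and the scene stay as the last step left them, time stands still between calls to the robot, and variables do not carry over. Pictures are saved under pics/ and viewed, and the job is handed in when it is done.

```bash
mkdir -p pics; ls
python3 - <<'E'
from plant import *
import cv2
o=get_obs();print(o)
for n in("side","top"):
    s=snapshot(n);cv2.imwrite(f"pics/{n}0.png",s["image"][:,:,::-1]);print(n,s["fx"],s["fy"],s["cx"],s["cy"],s["rvec"],s["tvec"])
    for t in("round_dispenser","square_dispenser","round_lever_pad","round_bar","portion_cup","sauce_bottle"):
        print(t,[(d["position"],round(d["score"],2)) for d in landmark_of(t,n)][:3])
print(get_obs()["clock"])
E
```

```text
pics
{'clock': 0.0, 'joint_pos': array([-5.47703628e+01,  2.05891178e+01,  6.33075508e-01, -2.24853628e-02,
       -7.01365427e+01, -1.65080664e+01]), 'qvel': array([ 0.05207912, -0.15138417, -0.00545357,  0.0104357 ,  0.03470508,
        0.0581291 ]), 'tau': array([-3.73946577e-04, -5.82717812e+01,  2.93044442e+01,  6.99750245e+00,
        6.56617165e-03, -1.45724393e-04]), 'tool_pos': array([ 0.21648764, -0.63880472,  0.22563611]), 'orientation': array([ 1.79905225e+02, -6.04440599e-03, -1.61286081e+02]), 'force': array([-0.71368627,  0.18465537,  0.57827672]), 'moment': array([ 0.01630685, -0.00854635, -0.01269488]), 'opening': 0.0876057863179038}
side 476.29177162754905 476.29177162754905 321.309228911238 241.59369867256964 [ 0.92560096 -2.26633827  1.25653828] [0.37049179 0.29426821 1.00238356]
round_dispenser [([319.7, 255.1], 0.64)]
square_dispenser [([199.6, 323.4], 0.71)]
round_lever_pad [([371.8, 197.2], 0.81)]
round_bar [([316.3, 251.8], 0.47)]
portion_cup [([341.2, 223.3], 0.64)]
sauce_bottle [([420.8, 220.4], 0.87), ([221.3, 372.9], 0.59)]
top 574.6601685688305 574.6601685688305 314.10041429284746 234.90656022888348 [ 2.10895921 -2.15178428  0.17386742] [-0.01090067  0.58252125  1.18832956]
round_dispenser [([345.5, 208.3], 0.94)]
square_dispenser [([154.3, 224.7], 0.65)]
round_lever_pad [([438.7, 230.7], 0.81), ([424.3, 288.0], 0.43)]
round_bar [([304.2, 302.6], 0.66), ([153.7, 225.5], 0.5)]
portion_cup [([417.8, 187.8], 0.89)]
sauce_bottle [([508.6, 270.2], 0.71)]
0.7
```

View pics/side0.png

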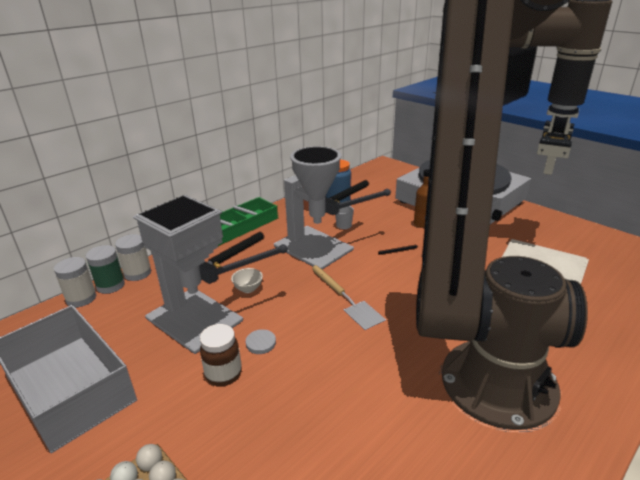

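View pics/top0.png

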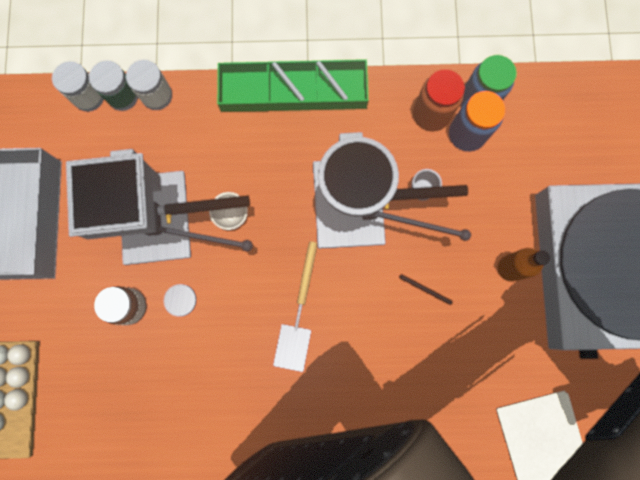

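Side view: round dispenser (funnel at ~316,155), lever ball at ~387,193, bar end ~367,184. Top view: round funnel rim ~(359,175), bar tip ~(466,190), lever ball ~(465,235), bottle cap ~(540,258). I'll zoom in for an exact fit.

Run:
```python
import cv2
a=cv2.imread("pics/top0.png")[120:270,300:500];cv2.imwrite("pics/topz.png",cv2.resize(a,None,fx=4,fy=4,interpolation=cv2.INTER_CUBIC))
a=cv2.imread("pics/side0.png")[140:260,260:460];cv2.imwrite("pics/sidez.png",cv2.resize(a,None,fx=4,fy=4,interpolation=cv2.INTER_CUBIC))
```

```text
(no output)
```

View pics/topz.png

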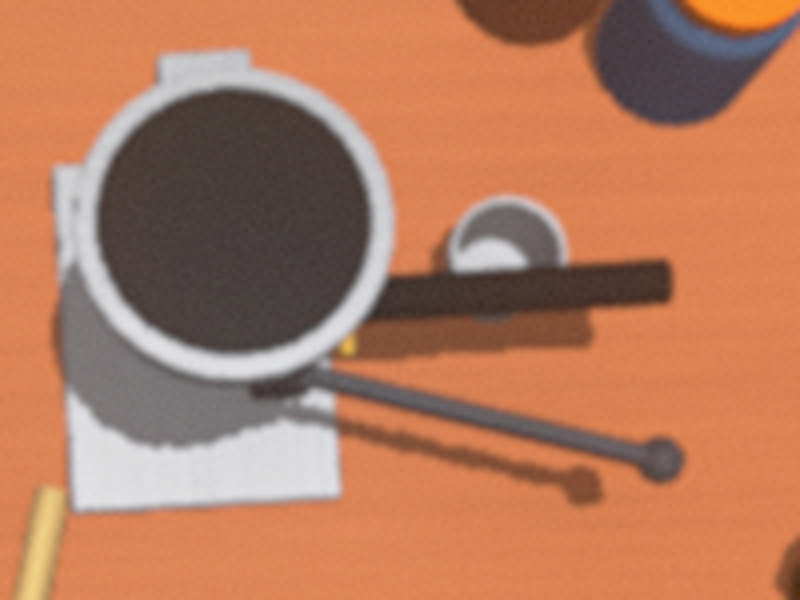

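View pics/sidez.png

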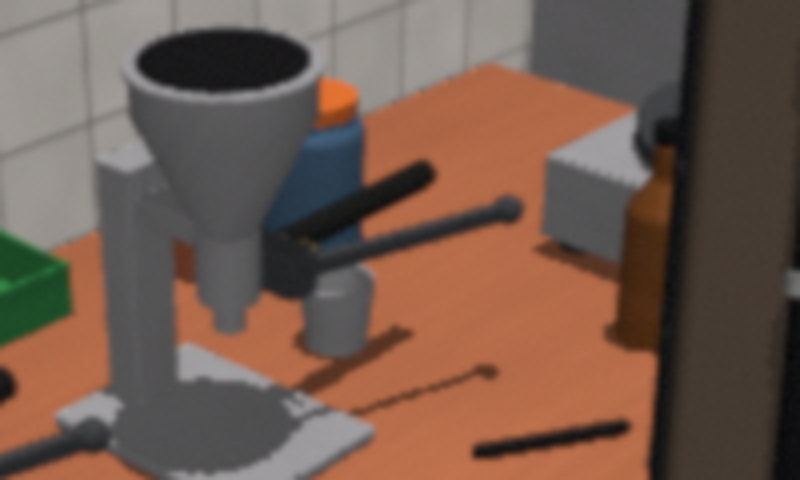

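```bash
cat > h.py <<'E'
import numpy as np,cv2
from scipy.optimize import least_squares
from scipy.spatial.transform import Rotation as R
K=lambda f,cx,cy:np.array([[f,0,cx],[0,f,cy],[0,0,1.]])
C={"side":(K(476.2918,321.3092,241.5937),np.array([0.92560096,-2.26633827,1.25653828]),np.array([0.37049179,0.29426821,1.00238356])),
"top":(K(574.66017,314.1004,234.90656),np.array([2.10895921,-2.15178428,0.17386742]),np.array([-0.01090067,0.58252125,1.18832956]))}
def proj(p,c):
    k,r,t=C[c];return cv2.projectPoints(np.array(p,float).reshape(-1,3),r,t,k,None)[0].reshape(-1,2)
def ray(px,c):
    k,r,t=C[c];M=cv2.Rodrigues(r)[0];return -M.T@t, M.T@np.linalg.inv(k)@[px[0],px[1],1]
def onz(px,c,z):
    o,d=ray(px,c);return o+d*(z-o[2])/d[2]
def D2W(p,q):  # dispenser frame to world; q=x,y,yaw
    c,s=np.cos(q[2]),np.sin(q[2]);p=np.atleast_2d(np.array(p,float))
    return np.c_[q[0]+c*p[:,0]-s*p[:,1],q[1]+s*p[:,0]+c*p[:,1],p[:,2]]
def lev(s,out,th):  # point s along lever, out = offset to outer face side, th joint
    a=.30-th; d=np.array([-np.sin(a),-np.cos(a)]);n=np.array([-np.cos(a),np.sin(a)])
    p=np.array([-.034,-.035])+s*d+out*n;return [p[0],p[1],.145]
E
python3 - <<'E'
from h import *
def f(v):
    q=v[:3];L=v[3];r=[]
    r+=[proj(D2W([0,0,.309],q),"top")[0]-(359,176),proj(D2W([0,0,.309],q),"side")[0]-(315.5,155.5)]
    r+=[proj(D2W([0,-.23,.145],q),"top")[0]-(467,190.2),proj(D2W([0,-.23,.145],q),"side")[0]-(367.5,183.3)]
    r+=[proj(D2W(lev(L,0,0),q),"top")[0]-(465,235),proj(D2W(lev(L,0,0),q),"side")[0]-(387.5,192.3)]
    return np.concatenate(r)
s=least_squares(f,[.6,-.1,0,.18]);print(s.x,s.fun.round(1))
q=s.x[:3]
for th in(0,.15,.3):print(th,D2W(lev(.135,.005,th),q).round(4))
print("pad proj",proj(D2W(lev(.135,.005,0),q),"top"),proj(D2W(lev(.135,.005,0),q),"side"))
print("bar end",D2W([0,-.23,.145],q),"ball",D2W(lev(.19,0,0),q))
# others
for n,px,z in(("bottle cap",(540,258),.19),("cup rim",(427,182),.06),("pen a",(401,277),.006),("pen b",(451,302),.006)):print(n,onz(px,"top",z).round(3))
E
```

```text
[ 0.63914688 -0.10230406  0.04297931  0.18953137] [-0.5  0.1  0.4 -1.7  0.3  0.7 -1.1 -1.   0.1  0.5 -0.7 -0.6]
0 [[ 0.5675 -0.268   0.145 ]]
0.15 [[ 0.5873 -0.2724  0.145 ]]
0.3 [[ 0.6075 -0.2738  0.145 ]]
pad proj [[437.59553201 231.5446539 ]] [[373.23955873 196.52657999]]
bar end [[ 0.64902908 -0.33209166  0.145     ]] ball [[ 0.55838404 -0.32249139  0.145     ]]
bottle cap [ 0.505 -0.448  0.19 ]
cup rim [ 0.691 -0.269  0.06 ]
pen a [ 0.492 -0.212  0.006]
pen b [ 0.435 -0.318  0.006]
```

```bash
cat >> h.py <<'E'
q0=np.array([0.63914688,-0.10230406,0.04297931])
def target(th,gap,z=.130,s=.135,q=q0):
    a=.3-th; pad=D2W(lev(s,.005+.021+gap,th),q)[0]; pad[2]=z
    return pad, np.degrees(q[2]-a)-90
def rel(pos,yaw,o):
    A=R.from_euler("xyz",o["orientation"],degrees=True)
    B=R.from_euler("xyz",[180,0,yaw],degrees=True)
    return (A.inv().apply(pos-o["tool_pos"])*1000).round(1),(A.inv()*B).as_rotvec(degrees=True).round(2)
E
python3 - <<'E'
from h import *
from plant import *
o=get_obs();print(o["tool_pos"],o["orientation"])
p,y=target(0,.04,.227);print(p,y,rel(p,y,o))
E
```

```text
[ 0.21668708 -0.6392483   0.22658551] [-1.79997753e+02  1.71820326e-03 -1.61271517e+02]
[ 0.50853305 -0.25252084  0.227     ] -104.72620078454028 (array([-4.006e+02,  2.725e+02, -4.000e-01]), array([ -0.  ,   0.  , -56.55]))
```

```bash
python3 -m inch '[{"dx":-15,"dy":10,"az":-3,"fingers":0},{"dx":-45,"dy":31,"az":-8,"fingers":0},{"dx":-85,"dy":58,"az":-14,"fingers":0},{"dx":-125,"dy":85,"az":-20,"fingers":0},{"dx":-165,"dy":112,"az":-26,"fingers":0},{"dx":-200,"dy":136,"az":-31,"fingers":0},{"dx":-220,"dy":150,"az":-34,"fingers":0},{"dx":-230,"dy":157,"az":-36,"fingers":0}]'
python3 - <<'E'
from h import *
from plant import *
o=get_obs();print(o["clock"],o["tool_pos"],o["orientation"],o["opening"])
p,y=target(0,.04,.227);print(p,y,rel(p,y,o))
E
```

```text
0.7 [ 0.21668708 -0.6392483   0.22658551] [-1.79997753e+02  1.71820326e-03 -1.61271517e+02] 0.08781019537725798
[ 0.50853305 -0.25252084  0.227     ] -104.72620078454028 (array([-4.006e+02,  2.725e+02, -4.000e-01]), array([ -0.  ,   0.  , -56.55]))$[0]: bad value
```

```bash
python3 -m inch '[{"ax":0,"ay":0,"az":-3,"dx":-15,"dy":10,"dz":0,"fingers":0},{"ax":0,"ay":0,"az":-8,"dx":-45,"dy":31,"dz":0,"fingers":0},{"ax":0,"ay":0,"az":-14,"dx":-85,"dy":58,"dz":0,"fingers":0},{"ax":0,"ay":0,"az":-20,"dx":-125,"dy":85,"dz":0,"fingers":0},{"ax":0,"ay":0,"az":-26,"dx":-165,"dy":112,"dz":0,"fingers":0},{"ax":0,"ay":0,"az":-31,"dx":-200,"dy":136,"dz":0,"fingers":0},{"ax":0,"ay":0,"az":-34,"dx":-220,"dy":150,"dz":0,"fingers":0},{"ax":0,"ay":0,"az":-36,"dx":-230,"dy":157,"dz":0,"fingers":0}]'
python3 - <<'E'
from h import *
from plant import *
o=get_obs();print(o["clock"],o["tool_pos"],o["orientation"],o["opening"])
p,y=target(0,.04,.227);print(p,y,rel(p,y,o))
E
```

```text
clock: 1.7
tool_pos: [0.385, -0.4152, 0.2269]
orientation: [-180.0, 0.0, -125.0]
force: [-0.4, -1.3, -0.7]
opening: 0.0131
1.7 [ 0.38501568 -0.41517493  0.22691765] [-1.79962892e+02  1.05045410e-02 -1.25021122e+02] 0.013109752450844921
[ 0.50853305 -0.25252084  0.227     ] -104.72620078454028 (array([-204.1,   -7.8,   -0. ]), array([ -0.04,   0.  , -20.29]))
```

```bash
python3 -m inch '[{"ax":0,"ay":0,"az":-4,"dx":-25,"dy":-1,"dz":0,"fingers":0},{"ax":0,"ay":0,"az":-8,"dx":-65,"dy":-3,"dz":0,"fingers":0},{"ax":0,"ay":0,"az":-13,"dx":-110,"dy":-4,"dz":0,"fingers":0},{"ax":0,"ay":0,"az":-17,"dx":-150,"dy":-6,"dz":0,"fingers":0},{"ax":0,"ay":0,"az":-19,"dx":-180,"dy":-7,"dz":0,"fingers":0},{"ax":0,"ay":0,"az":-20.3,"dx":-198,"dy":-8,"dz":0,"fingers":0},{"ax":0,"ay":0,"az":-20.3,"dx":-204,"dy":-8,"dz":10,"fingers":0},{"ax":0,"ay":0,"az":-20.3,"dx":-204,"dy":-8,"dz":30,"fingers":0}]'
python3 - <<'E'
from h import *
from plant import *
o=get_obs();print(o["clock"],o["tool_pos"],o["orientation"],o["opening"])
p,y=target(0,.04,.130);print(p,y,rel(p,y,o))
for n in("side","top"):
    s=snapshot(n);cv2.imwrite(f"pics/{n}1.png",s["image"][:,:,::-1])
    print([(d["position"],round(d["score"],2)) for d in landmark_of("round_lever_pad",n)][:3])
E
```

```text
clock: 2.7
tool_pos: [0.5086, -0.2551, 0.1962]
orientation: [-179.9, 0.0, -105.0]
force: [-0.1, 0.7, 0.2]
opening: 0.0003
2.7 [ 0.50856638 -0.25509218  0.19624704] [-1.79937021e+02  3.61374627e-03 -1.05002474e+02] 0.0003428395398750269
[ 0.50853305 -0.25252084  0.13      ] -104.72620078454028 (array([-2.5,  0.8, 66.2]), array([-0.06,  0.  , -0.28]))
[([374.1, 194.6], 0.63)]
[]
```

View pics/side1.png

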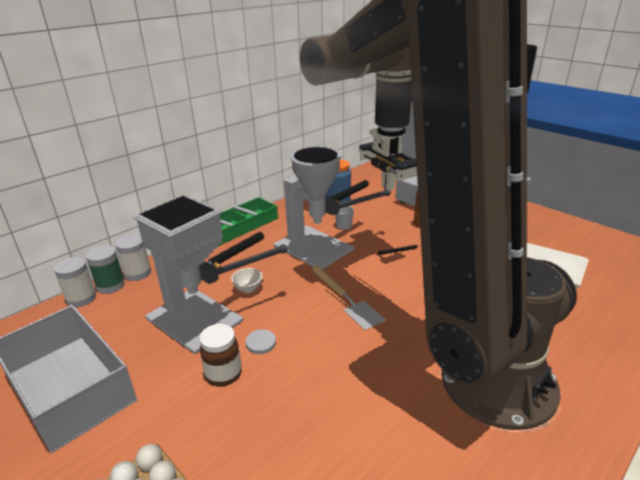

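View pics/top1.png

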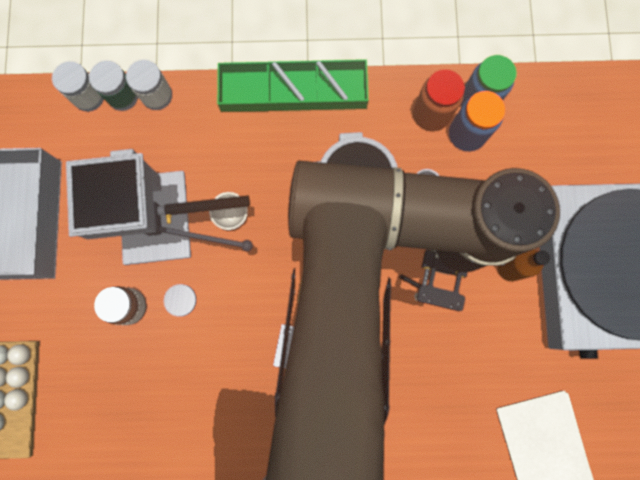

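Side view: closed fingers near (388,180), hanging in front of the lever pad (~374,195), lever at rest; top view: wrist hides the lever, gripper at about (445,280), clear of the bottle. Descending.

```bash
python3 -m inch '[{"ax":0,"ay":0,"az":0,"dx":-1,"dy":0,"dz":15,"fingers":0},{"ax":0,"ay":0,"az":0,"dx":-2,"dy":0,"dz":30,"fingers":0},{"ax":0,"ay":0,"az":0,"dx":-2,"dy":0,"dz":45,"fingers":0},{"ax":0,"ay":0,"az":0,"dx":-2,"dy":0,"dz":57,"fingers":0},{"ax":0,"ay":0,"az":0,"dx":-2,"dy":0,"dz":64,"fingers":0},{"ax":0,"ay":0,"az":0,"dx":-2,"dy":0,"dz":66,"fingers":0},{"ax":0,"ay":0,"az":0,"dx":-2,"dy":0,"dz":66,"fingers":0},{"ax":0,"ay":0,"az":0,"dx":-2,"dy":0,"dz":66,"fingers":0}]'
python3 - <<'E'
from h import *
from plant import *
o=get_obs();print(o["clock"],o["tool_pos"],o["orientation"],o["opening"])
p,y=target(0,.005,.130);print(p,y,rel(p,y,o))
s=snapshot("side");cv2.imwrite("pics/side2.png",cv2.resize(s["image"][140:260,290:450,::-1],None,fx=5,fy=5,interpolation=cv2.INTER_CUBIC))
f=[np.array(get_obs()["force"])];print(f)
E
```

```text
clock: 3.9
tool_pos: [0.5092, -0.253, 0.1311]
orientation: [-179.9, 0.0, -105.0]
force: [0.2, -0.3, -0.4]
opening: 0.0005
3.9 [ 0.50924921 -0.25296266  0.13105658] [-1.79949930e+02  1.75696990e-03 -1.04972446e+02] 0.0005351945185321401
[ 0.54238336 -0.26141785  0.13      ] -104.72620078454028 (array([ -0.4, -34.2,   1.1]), array([-0.05,  0.  , -0.25]))
[array([ 0.78585518,  0.64751254, -0.06946849])]
```

View pics/side2.png

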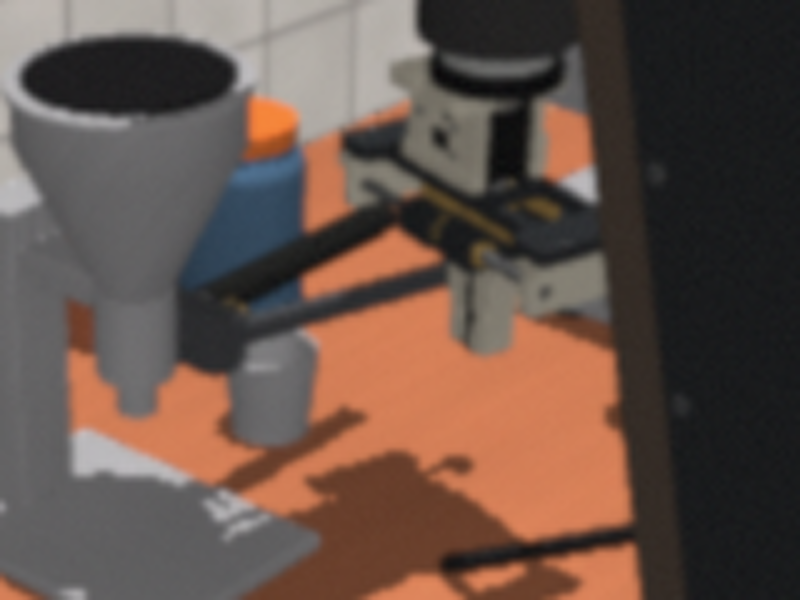

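Side zoom: the fingers (tip at ~485,345 in the crop) hang in front of the lever at blade height, body above the bar. Approaching to touch.

```bash
python3 -m inch '[{"ax":0,"ay":0,"az":0,"dx":0,"dy":-6,"dz":0,"fingers":0},{"ax":0,"ay":0,"az":0,"dx":0,"dy":-14,"dz":1,"fingers":0},{"ax":0,"ay":0,"az":0,"dx":0,"dy":-22,"dz":1,"fingers":0},{"ax":0,"ay":0,"az":0,"dx":0,"dy":-28,"dz":1,"fingers":0},{"ax":0,"ay":0,"az":0,"dx":0,"dy":-32,"dz":1,"fingers":0},{"ax":0,"ay":0,"az":0,"dx":0,"dy":-34,"dz":1,"fingers":0},{"ax":0,"ay":0,"az":0,"dx":0,"dy":-34,"dz":1,"fingers":0}]'
python3 -m inch '[{"ax":0,"ay":0,"az":0,"dx":0,"dy":-1,"dz":0,"fingers":0},{"ax":0,"ay":0,"az":0,"dx":0,"dy":-2,"dz":0,"fingers":0},{"ax":0,"ay":0,"az":0,"dx":0,"dy":-2,"dz":0,"fingers":0}]'
python3 -m inch '[{"ax":0,"ay":0,"az":0,"dx":0,"dy":-1,"dz":0,"fingers":0},{"ax":0,"ay":0,"az":0,"dx":0,"dy":-2,"dz":0,"fingers":0},{"ax":0,"ay":0,"az":0,"dx":0,"dy":-2,"dz":0,"fingers":0}]'
python3 -m inch '[{"ax":0,"ay":0,"az":0,"dx":0,"dy":-1,"dz":0,"fingers":0},{"ax":0,"ay":0,"az":0,"dx":0,"dy":-2,"dz":0,"fingers":0},{"ax":0,"ay":0,"az":0,"dx":0,"dy":-2,"dz":0,"fingers":0}]'
python3 - <<'E'
from h import *
from plant import *
o=get_obs();print(o["clock"],o["tool_pos"],o["force"])
for th in(0,0.05,.1,.15,.2,.25,.3):
  p,y=target(th,0,.130);print(th,p,y,rel(p,y,o))
E
```

```text
clock: 4.82
tool_pos: [0.5418, -0.2617, 0.1295]
orientation: [180.0, 0.0, -105.0]
force: [0.6, 0.1, -0.1]
opening: 0.0007
clock: 5.2
tool_pos: [0.5438, -0.2622, 0.1296]
orientation: [-180.0, -0.0, -105.0]
force: [0.2, 1.1, -0.8]
opening: 0.0006
clock: 5.58
tool_pos: [0.5457, -0.2627, 0.1295]
orientation: [180.0, -0.0, -105.0]
force: [0.0, 0.1, 0.2]
opening: 0.0005
clock: 5.95
tool_pos: [0.5477, -0.2632, 0.1296]
orientation: [-180.0, -0.0, -105.0]
force: [-0.2, -1.0, 0.6]
opening: 0.0005
5.95 [ 0.54769856 -0.26323013  0.12955831] [-0.16316675 -1.03882149  0.62801409]
0 [ 0.54721912 -0.26268885  0.13      ] -104.72620078454028 (array([-0.4,  0.6, -0.4]), array([-0.  , -0.  , -0.25]))
0.05 [ 0.55348866 -0.26550584  0.13      ] -101.86141180888617 (array([ 0.7, -6.2, -0.4]), array([-0.  , -0.  , -3.11]))
0.1 [ 0.55989116 -0.26800597  0.13      ] -98.99662283323205 (array([  1.5, -13. ,  -0.4]), array([-0.  , -0.  , -5.98]))
0.15 [ 0.56641061 -0.27018299  0.13      ] -96.13183385757793 (array([  1.9, -19.9,  -0.4]), array([-0.  , -0.  , -8.84]))
0.2 [ 0.57303072 -0.27203144  0.13      ] -93.26704488192382 (array([  2. , -26.7,  -0.4]), array([ -0.  ,  -0.  , -11.71]))
0.25 [ 0.57973495 -0.27354672  0.13      ] -90.4022559062697 (array([  1.7, -33.6,  -0.4]), array([ -0.  ,  -0.  , -14.57]))
0.3 [ 0.58650652 -0.27472504  0.13      ] -87.53746693061558 (array([  1.1, -40.5,  -0.4]), array([ -0.  ,  -0.  , -17.44]))
```

```bash
for i in 1 ; do python3 -m inch '[{"ax":0,"ay":0,"az":0,"dx":0,"dy":-1,"dz":0,"fingers":0},{"ax":0,"ay":0,"az":0,"dx":0,"dy":-2,"dz":0,"fingers":0},{"ax":0,"ay":0,"az":0,"dx":0,"dy":-2,"dz":0,"fingers":0}]'; done
python3 -m inch '[{"ax":0,"ay":0,"az":0,"dx":0,"dy":-1,"dz":0,"fingers":0},{"ax":0,"ay":0,"az":0,"dx":0,"dy":-2,"dz":0,"fingers":0},{"ax":0,"ay":0,"az":0,"dx":0,"dy":-2,"dz":0,"fingers":0}]'
python3 - <<'E'
from h import *
from plant import *
s=snapshot("side");cv2.imwrite("pics/side3.png",cv2.resize(s["image"][140:260,290:450,::-1],None,fx=5,fy=5,interpolation=cv2.INTER_CUBIC))
E
```

```text
clock: 6.32
tool_pos: [0.5496, -0.2637, 0.1295]
orientation: [180.0, -0.0, -105.0]
force: [-1.0, 0.2, -1.4]
opening: 0.0006
clock: 6.7
tool_pos: [0.5515, -0.2643, 0.1295]
orientation: [180.0, -0.0, -105.0]
force: [0.1, -0.2, 0.0]
opening: 0.0004
```

View pics/side3.png

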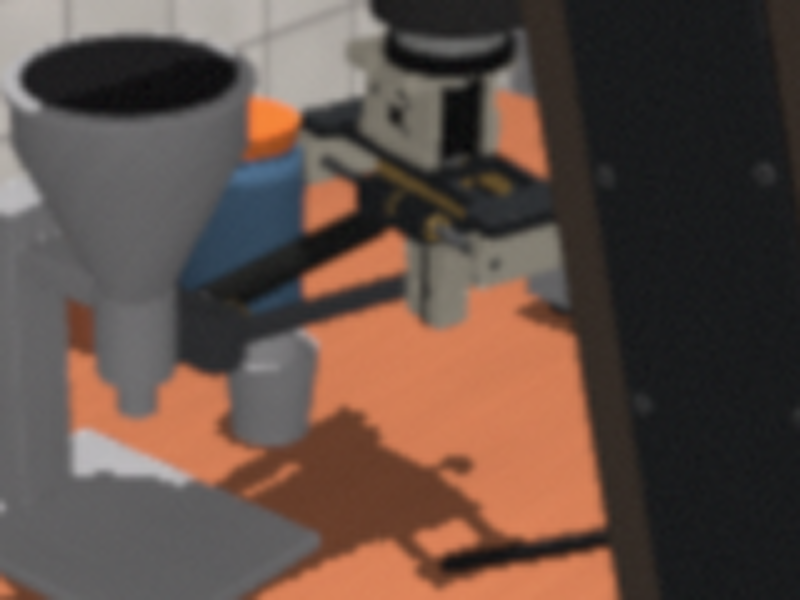

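Side zoom: the finger's back stands nearly on the blade (~410,290), lever still at rest; body above the bar. Continue in small steps.

```bash
for i in 1 ; do python3 -m inch '[{"ax":0,"ay":0,"az":0,"dx":0,"dy":-1,"dz":0,"fingers":0},{"ax":0,"ay":0,"az":0,"dx":0,"dy":-2,"dz":0,"fingers":0},{"ax":0,"ay":0,"az":0,"dx":0,"dy":-2,"dz":0,"fingers":0}]'; done
python3 -m inch '[{"ax":0,"ay":0,"az":0,"dx":0,"dy":-1,"dz":0,"fingers":0},{"ax":0,"ay":0,"az":0,"dx":0,"dy":-2,"dz":0,"fingers":0},{"ax":0,"ay":0,"az":0,"dx":0,"dy":-2,"dz":0,"fingers":0}]'
python3 -m inch '[{"ax":0,"ay":0,"az":0,"dx":0,"dy":-1,"dz":0,"fingers":0},{"ax":0,"ay":0,"az":0,"dx":0,"dy":-2,"dz":0,"fingers":0},{"ax":0,"ay":0,"az":0,"dx":0,"dy":-2,"dz":0,"fingers":0}]'
```

```text
clock: 7.12
tool_pos: [0.553, -0.2647, 0.1295]
orientation: [180.0, -0.0, -105.0]
force: [-1.9, 1.3, 1.1]
opening: 0.0005
clock: 7.5
tool_pos: [0.5553, -0.2653, 0.1295]
orientation: [180.0, -0.0, -105.0]
force: [-3.2, 1.1, 0.5]
opening: 0.0005
clock: 7.88
tool_pos: [0.5573, -0.2659, 0.1295]
orientation: [180.0, -0.0, -105.0]
force: [-2.6, -0.4, 1.1]
opening: 0.0004
```

Run:
```python
from h import *
from plant import *
o=get_obs();print(o["clock"],o["tool_pos"],o["force"])
for th in(0.05,.1,.15,.2,.25,.28,.3,.32):
  p,y=target(th,-.0055,.130);print(th,p,y,rel(p,y,o))
```

```text
7.875 [ 0.55728776 -0.26585268  0.12948706] [-2.61277512 -0.43785656  1.08173069]
0.05 [ 0.55887122 -0.26663634  0.13      ] -101.86141180888617 (array([ 0.3, -1.7, -0.5]), array([ 0.  ,  0.  , -3.12]))
0.1 [ 0.5653235  -0.26886604  0.13      ] -98.99662283323205 (array([ 0.8, -8.5, -0.5]), array([ 0.  ,  0.  , -5.98]))
0.15 [ 0.57187915 -0.27077048  0.13      ] -96.13183385757793 (array([  1. , -15.4,  -0.5]), array([ 0.  ,  0.  , -8.85]))
0.2 [ 0.57852179 -0.27234489  0.13      ] -93.26704488192382 (array([  0.8, -22.2,  -0.5]), array([  0.  ,   0.  , -11.71]))
0.25 [ 0.58523481 -0.27358534  0.13      ] -90.4022559062697 (array([  0.2, -29. ,  -0.5]), array([  0.  ,   0.  , -14.58]))
0.28 [ 0.58928944 -0.27416798  0.13      ] -88.68338252087723 (array([ -0.2, -33.1,  -0.5]), array([  0. ,   0. , -16.3]))
0.3 [ 0.59200144 -0.27448872  0.13      ] -87.53746693061558 (array([ -0.6, -35.8,  -0.5]), array([  0.  ,   0.  , -17.44]))
0.32 [ 0.59471932 -0.27475516  0.13      ] -86.39155134035394 (array([ -1.1, -38.5,  -0.5]), array([  0.  ,   0.  , -18.59]))
```

```bash
python3 -m inch '[{"ax":0,"ay":0,"az":-2.5,"dx":0.2,"dy":-2,"dz":0,"fingers":0},{"ax":0,"ay":0,"az":-4.5,"dx":0.5,"dy":-5,"dz":0,"fingers":0},{"ax":0,"ay":0,"az":-6,"dx":0.8,"dy":-8.5,"dz":0,"fingers":0},{"ax":0,"ay":0,"az":-7.5,"dx":0.9,"dy":-12,"dz":0,"fingers":0},{"ax":0,"ay":0,"az":-9,"dx":1,"dy":-15.5,"dz":0,"fingers":0},{"ax":0,"ay":0,"az":-10.3,"dx":0.9,"dy":-19,"dz":0,"fingers":0},{"ax":0,"ay":0,"az":-11.7,"dx":0.8,"dy":-22,"dz":0,"fingers":0},{"ax":0,"ay":0,"az":-12.5,"dx":0.7,"dy":-24,"dz":0,"fingers":0}]'
python3 -m inch '[{"ax":0,"ay":0,"az":-1,"dx":-0.2,"dy":-2,"dz":0,"fingers":0},{"ax":0,"ay":0,"az":-2,"dx":-0.2,"dy":-5,"dz":0,"fingers":0},{"ax":0,"ay":0,"az":-2.5,"dx":-0.2,"dy":-6,"dz":0,"fingers":0},{"ax":0,"ay":0,"az":-2.5,"dx":-0.2,"dy":-6,"dz":0,"fingers":0}]'
python3 - <<'E'
from h import *
from plant import *
f=[]
for i in range(2):
    s=snapshot("side");f.append(get_obs()["force"])
print(np.round(f,1))
cv2.imwrite("pics/side4.png",cv2.resize(s["image"][140:260,290:450,::-1],None,fx=5,fy=5,interpolation=cv2.INTER_CUBIC))
o=get_obs();print(o["clock"],o["tool_pos"],o["orientation"])
for th in(.25,.28,.3,.32):
  p,y=target(th,-.0055,.130);print(th,p,y,rel(p,y,o))
E
```

```text
clock: 8.88
tool_pos: [0.5804, -0.2728, 0.1295]
orientation: [180.0, -0.0, -92.4]
force: [-5.3, -3.2, 0.0]
opening: 0.0001
clock: 9.38
tool_pos: [0.5863, -0.2728, 0.1296]
orientation: [-180.0, -0.0, -90.0]
force: [-4.0, -2.1, 0.6]
opening: 0.0005
[[-3.7 -3.4  0.5]
 [-3.  -2.5 -0.1]]
9.475 [ 0.58626906 -0.27279111  0.12956207] [-1.79999326e+02 -2.30083827e-03 -8.99655233e+01]
0.25 [ 0.58523481 -0.27358534  0.13      ] -90.4022559062697 (array([ 0.8,  1. , -0.4]), array([-0.  , -0.  ,  0.44]))
0.28 [ 0.58928944 -0.27416798  0.13      ] -88.68338252087723 (array([ 1.4, -3. , -0.4]), array([-0.  , -0.  , -1.28]))
0.3 [ 0.59200144 -0.27448872  0.13      ] -87.53746693061558 (array([ 1.7, -5.7, -0.4]), array([-0.  , -0.  , -2.43]))
0.32 [ 0.59471932 -0.27475516  0.13      ] -86.39155134035394 (array([ 2. , -8.4, -0.4]), array([-0.  , -0.  , -3.57]))
```

View pics/side4.png

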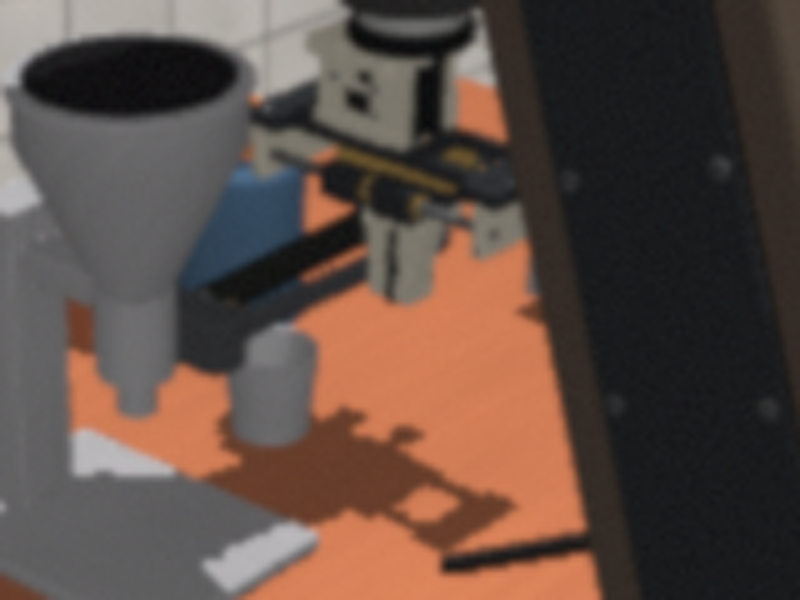

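Side zoom: lever pressed with the finger (~375,260), now nearly parallel to the bar with a strip of air between. Going on in 1 mm steps to the stop.

```bash
python3 -m inch '[{"ax":0,"ay":0,"az":-0.7,"dx":0.8,"dy":-1.5,"dz":0,"fingers":0},{"ax":0,"ay":0,"az":-1.3,"dx":1.4,"dy":-3,"dz":0,"fingers":0},{"ax":0,"ay":0,"az":-1.3,"dx":1.4,"dy":-3,"dz":0,"fingers":0}]'
python3 -m inch '[{"ax":0,"ay":0,"az":-0.5,"dx":0.2,"dy":-0.5,"dz":0,"fingers":0},{"ax":0,"ay":0,"az":-0.5,"dx":0.2,"dy":-1,"dz":0,"fingers":0},{"ax":0,"ay":0,"az":-0.5,"dx":0.2,"dy":-1,"dz":0,"fingers":0}]'
python3 -m inch '[{"ax":0,"ay":0,"az":-0.5,"dx":0.1,"dy":-0.5,"dz":0,"fingers":0},{"ax":0,"ay":0,"az":-0.5,"dx":0.1,"dy":-1,"dz":0,"fingers":0},{"ax":0,"ay":0,"az":-0.5,"dx":0.1,"dy":-1,"dz":0,"fingers":0}]'
```

```text
clock: 9.85
tool_pos: [0.5895, -0.2736, 0.1295]
orientation: [-180.0, 0.0, -88.6]
force: [-2.8, 2.3, 1.6]
opening: 0.0007
clock: 10.22
tool_pos: [0.5903, -0.2738, 0.1295]
orientation: [-180.0, 0.0, -88.2]
force: [-3.6, 2.9, 1.5]
opening: 0.0004
clock: 10.6
tool_pos: [0.5913, -0.2739, 0.1295]
orientation: [180.0, 0.0, -87.7]
force: [-4.2, 3.5, 2.1]
opening: 0.0006
```

```bash
python3 -m inch '[{"ax":0,"ay":0,"az":0,"dx":-0.3,"dy":-0.5,"dz":0,"fingers":0},{"ax":0,"ay":0,"az":0,"dx":-0.3,"dy":-1,"dz":0,"fingers":0},{"ax":0,"ay":0,"az":0,"dx":-0.3,"dy":-1,"dz":0,"fingers":0}]'
python3 -m inch '[{"ax":0,"ay":0,"az":0,"dx":0,"dy":-0.5,"dz":0,"fingers":0},{"ax":0,"ay":0,"az":0,"dx":0,"dy":-1,"dz":0,"fingers":0},{"ax":0,"ay":0,"az":0,"dx":0,"dy":-1,"dz":0,"fingers":0}]'
```

```text
clock: 10.98
tool_pos: [0.5923, -0.2739, 0.1295]
orientation: [180.0, 0.0, -87.7]
force: [-4.4, 3.1, 1.1]
opening: 0.0008
clock: 11.35
tool_pos: [0.5927, -0.2739, 0.1295]
orientation: [179.9, 0.0, -87.7]
force: [-6.0, 2.7, 2.1]
opening: 0.0005
```

```bash
python3 -m inch '[{"ax":0,"ay":0,"az":0,"dx":0,"dy":-0.5,"dz":0,"fingers":0},{"ax":0,"ay":0,"az":0,"dx":0,"dy":-0.5,"dz":0,"fingers":0}]'
python3 -m inch '[{"ax":0,"ay":0,"az":0,"dx":0,"dy":-0.5,"dz":0,"fingers":0},{"ax":0,"ay":0,"az":0,"dx":0,"dy":-0.5,"dz":0,"fingers":0}]'
python3 - <<'E'
from h import *
from plant import *
f=[]
for i in range(4):
    s=snapshot("side");f.append(get_obs()["force"])
print(np.round(f,1),np.mean(f,0))
cv2.imwrite("pics/side5.png",cv2.resize(s["image"][140:260,290:450,::-1],None,fx=5,fy=5,interpolation=cv2.INTER_CUBIC))
s=snapshot("top");cv2.imwrite("pics/top5.png",s["image"][:,:,::-1])
o=get_obs();print(o["clock"],o["tool_pos"],o["orientation"],o["moment"])
E
```

```text
clock: 11.6
tool_pos: [0.5928, -0.2739, 0.1295]
orientation: [179.9, 0.0, -87.7]
force: [-7.6, 3.4, 2.7]
opening: 0.0008
clock: 11.85
tool_pos: [0.5929, -0.2739, 0.1294]
orientation: [179.9, 0.0, -87.7]
force: [-8.5, 2.8, 3.5]
opening: 0.0008
[[-8.   3.6  4.4]
 [-7.5  3.   4. ]
 [-8.5  2.4  4.4]
 [-9.   3.2  3.6]] [-8.25143718  3.05868294  4.10835606]
12.1 [ 0.59289944 -0.27388028  0.1294725 ] [ 1.79866496e+02  2.99019110e-02 -8.76886633e+01] [1.06174663 3.13069177 0.10817924]
```

View pics/side5.png

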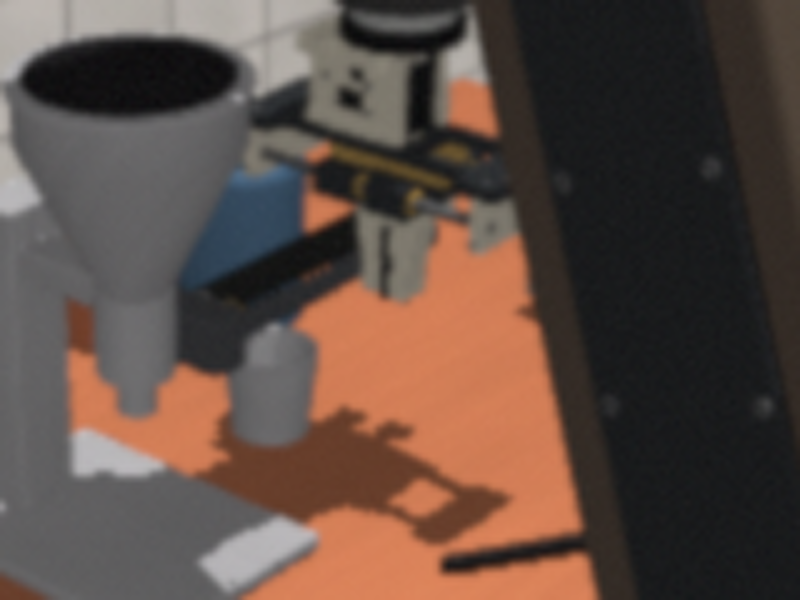

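View pics/top5.png

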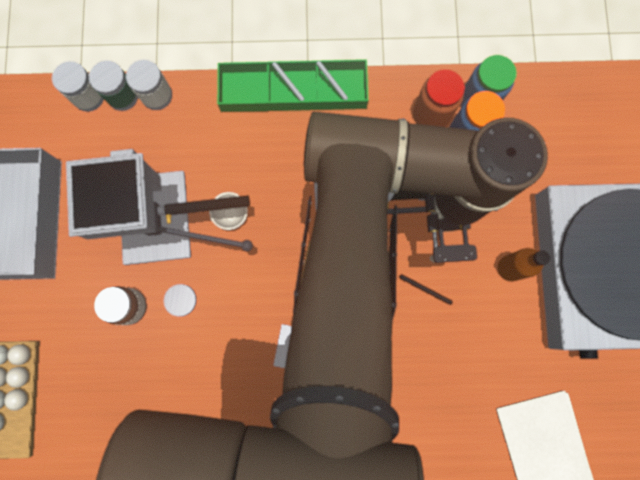

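Side zoom: lever parallel to the bar, dark gap still visible between (~300,260); force 8 N and rising without motion, 40 mm travel: the stop. Top: nothing else disturbed. Now let it out.

Run:
```python
from h import *
from plant import *
o=get_obs()
for th in(.25,.2,.15,.1,.05,0):
  p,y=target(th,-.0055,.1295);print(th,rel(p,y,o))
p,y=target(0,.02,.1295);print("clear",rel(p,y,o))
```

```text
0.25 (array([-0.6,  7.6, -0. ]), array([0.13, 0.03, 2.71]))
0.2 (array([-2.1, 14.3,  0. ]), array([0.13, 0.02, 5.58]))
0.15 (array([-4. , 20.9,  0. ]), array([0.14, 0.02, 8.44]))
0.1 (array([-6.1, 27.4,  0. ]), array([ 0.14,  0.02, 11.31]))
0.05 (array([-8.6, 33.7,  0.1]), array([1.400e-01, 1.000e-02, 1.417e+01]))
0 (array([-11.4,  39.9,   0.1]), array([1.400e-01, 1.000e-02, 1.704e+01]))
clear (array([-18.9,  64.3,   0.1]), array([1.400e-01, 1.000e-02, 1.704e+01]))
```

```bash
python3 -m inch '[{"ax":0,"ay":0,"az":1.5,"dx":-0.3,"dy":4,"dz":0,"fingers":0},{"ax":0,"ay":0,"az":3.5,"dx":-1,"dy":10,"dz":0,"fingers":0},{"ax":0,"ay":0,"az":6.5,"dx":-2.5,"dy":17,"dz":0,"fingers":0},{"ax":0,"ay":0,"az":9.5,"dx":-4.5,"dy":24,"dz":0,"fingers":0},{"ax":0,"ay":0,"az":12,"dx":-6.8,"dy":31,"dz":0,"fingers":0},{"ax":0,"ay":0,"az":14.5,"dx":-9,"dy":37,"dz":0,"fingers":0},{"ax":0,"ay":0,"az":17,"dx":-11.5,"dy":43,"dz":0,"fingers":0},{"ax":0,"ay":0,"az":17,"dx":-14,"dy":51,"dz":0,"fingers":0}]'
python3 -m inch '[{"ax":0,"ay":0,"az":0,"dx":0,"dy":7,"dz":0,"fingers":0},{"ax":0,"ay":0,"az":0,"dx":0,"dy":14,"dz":0,"fingers":0},{"ax":0,"ay":0,"az":0,"dx":0,"dy":18,"dz":0,"fingers":0},{"ax":0,"ay":0,"az":0,"dx":0,"dy":20,"dz":0,"fingers":0},{"ax":0,"ay":0,"az":0,"dx":0,"dy":20,"dz":0,"fingers":0}]'
python3 - <<'E'
from h import *
from plant import *
f=[]
for i in range(2):
    s=snapshot("side");f.append(get_obs()["force"])
print(np.round(f,1))
for c in("side","top"):
    print([(d["position"],round(d["score"],2)) for d in landmark_of("round_lever_pad",c)][:3])
cv2.imwrite("pics/side6.png",cv2.resize(s["image"][140:260,290:450,::-1],None,fx=5,fy=5,interpolation=cv2.INTER_CUBIC))
o=get_obs();print(o["clock"],o["tool_pos"],o["orientation"])
p,y=target(0,-.0055,.1295);print("touch",rel(p,y,o))
p,y=target(0.3,-.0055,.1295);print("stop",p,rel(p,y,o))
E
```

```text
clock: 13.1
tool_pos: [0.5437, -0.2623, 0.13]
orientation: [-179.8, -0.0, -104.7]
force: [-0.4, 0.7, -0.4]
opening: 0.0003
clock: 13.72
tool_pos: [0.5234, -0.257, 0.1296]
orientation: [-180.0, -0.0, -104.7]
force: [-0.0, -0.2, -0.4]
opening: 0.0003
[[-0.7  0.7  0.2]
 [-0.1  0.3 -0.5]]
[([375.5, 197.8], 0.63)]
[]
13.925 [ 0.52352331 -0.25700578  0.12948684] [ 1.79997127e+02 -2.12103573e-03 -1.04673554e+02]
touch (array([ -0.5, -29.9,  -0. ]), array([ 0.  , -0.  ,  0.05]))
stop [ 0.59200144 -0.27448872  0.1295    ] (array([ -0.4, -70.7,  -0. ]), array([  0.  ,  -0.  , -17.14]))
```

View pics/side6.png

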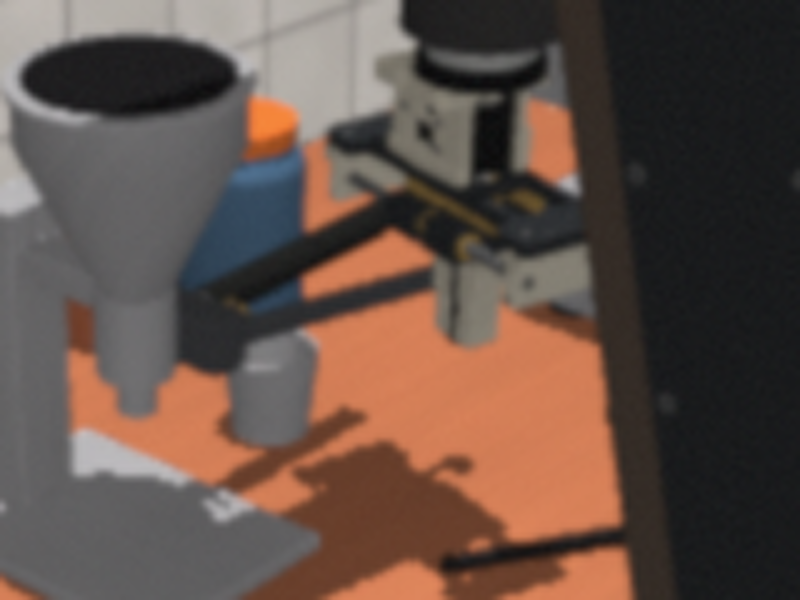

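The lever is fully back out: its line (240,325 → 430,275) and shadow ball (455,463) match the resting picture, and the force is about zero. Second press.

```bash
python3 - <<'E'
from h import *
from plant import *
o=get_obs()
for th in(0,.05,.1,.15,.2,.25,.29,.3):
  p,y=target(th,-.0055,.1295);print(th,rel(p,y,o))
E
python3 -m inch '[{"ax":0,"ay":0,"az":0,"dx":0,"dy":-5,"dz":0,"fingers":0},{"ax":0,"ay":0,"az":0,"dx":-0.3,"dy":-12,"dz":0,"fingers":0},{"ax":0,"ay":0,"az":0,"dx":-0.4,"dy":-18,"dz":0,"fingers":0},{"ax":0,"ay":0,"az":0,"dx":-0.5,"dy":-22,"dz":0,"fingers":0},{"ax":0,"ay":0,"az":0,"dx":-0.5,"dy":-25,"dz":0,"fingers":0}]'
python3 - <<'E'
from h import *
from plant import *
o=get_obs()
print(o["force"])
for th in(0,.05,.1,.15,.2,.25,.29,.3):
  p,y=target(th,-.0055,.1295);print(th,rel(p,y,o))
E
```

```text
0 (array([ -0.5, -29.9,  -0. ]), array([ 0.  , -0.  ,  0.05]))
0.05 (array([  0.4, -36.6,  -0. ]), array([ 0.  , -0.  , -2.81]))
0.1 (array([  0.9, -43.4,  -0. ]), array([ 0.  , -0.  , -5.68]))
0.15 (array([  1.1, -50.3,  -0. ]), array([ 0.  , -0.  , -8.54]))
0.2 (array([  0.9, -57.1,  -0. ]), array([  0.  ,  -0.  , -11.41]))
0.25 (array([  0.4, -63.9,  -0. ]), array([  0.  ,  -0.  , -14.27]))
0.29 (array([ -0.2, -69.3,  -0. ]), array([  0.  ,  -0.  , -16.56]))
0.3 (array([ -0.4, -70.7,  -0. ]), array([  0.  ,  -0.  , -17.14]))
clock: 14.55
tool_pos: [0.5479, -0.2629, 0.1294]
orientation: [180.0, -0.0, -104.7]
force: [-0.6, 0.9, -0.0]
opening: 0.0004
[-0.57063523  0.89523103 -0.04851021]
0 (array([-0. , -4.8, -0.1]), array([ 0.01, -0.  ,  0.05]))
0.05 (array([  0.8, -11.5,  -0.1]), array([ 0.01, -0.  , -2.82]))
0.1 (array([  1.4, -18.4,  -0.1]), array([ 0.01, -0.  , -5.68]))
0.15 (array([  1.5, -25.2,  -0.1]), array([ 0.01, -0.  , -8.55]))
0.2 (array([  1.4, -32. ,  -0.1]), array([ 1.000e-02, -0.000e+00, -1.141e+01]))
0.25 (array([  0.9, -38.8,  -0.1]), array([ 1.000e-02, -0.000e+00, -1.427e+01]))
0.29 (array([  0.2, -44.2,  -0.1]), array([ 1.000e-02,  0.000e+00, -1.657e+01]))
0.3 (array([  0. , -45.6,  -0.1]), array([ 1.000e-02,  0.000e+00, -1.714e+01]))
```

```bash
python3 -m inch '[{"ax":0,"ay":0,"az":0,"dx":0,"dy":-4,"dz":0,"fingers":0},{"ax":0,"ay":0,"az":-2,"dx":0.6,"dy":-9,"dz":0,"fingers":0},{"ax":0,"ay":0,"az":-4,"dx":1.1,"dy":-14,"dz":0,"fingers":0},{"ax":0,"ay":0,"az":-6.3,"dx":1.4,"dy":-20,"dz":0,"fingers":0},{"ax":0,"ay":0,"az":-8.5,"dx":1.5,"dy":-25,"dz":0,"fingers":0},{"ax":0,"ay":0,"az":-10.5,"dx":1.5,"dy":-30,"dz":0,"fingers":0},{"ax":0,"ay":0,"az":-12.5,"dx":1.3,"dy":-35,"dz":0,"fingers":0},{"ax":0,"ay":0,"az":-14.3,"dx":0.9,"dy":-39,"dz":0,"fingers":0}]'
python3 -m inch '[{"ax":0,"ay":0,"az":-1,"dx":1.2,"dy":-2,"dz":0,"fingers":0},{"ax":0,"ay":0,"az":-2,"dx":1,"dy":-4,"dz":0,"fingers":0},{"ax":0,"ay":0,"az":-2.5,"dx":1,"dy":-5,"dz":0,"fingers":0},{"ax":0,"ay":0,"az":-2.8,"dx":1,"dy":-6,"dz":0,"fingers":0},{"ax":0,"ay":0,"az":-2.8,"dx":1,"dy":-6,"dz":0,"fingers":0}]'
python3 - <<'E'
from h import *
from plant import *
o=get_obs();print(o["clock"],o["tool_pos"],o["orientation"],o["force"])
p,y=target(.3,-.0055,.1295);print(rel(p,y,o))
E
```

```text
clock: 15.55
tool_pos: [0.5851, -0.274, 0.1295]
orientation: [180.0, -0.0, -90.3]
force: [-4.2, -3.6, 1.2]
opening: 0.0004
clock: 16.18
tool_pos: [0.591, -0.275, 0.1295]
orientation: [180.0, -0.0, -87.6]
force: [-5.1, -3.1, 0.6]
opening: 0.0007
16.175 [ 0.59103541 -0.27501381  0.12952017] [ 1.79980930e+02 -2.48723011e-02 -8.75600723e+01] [-5.13384522 -3.09309745  0.64094814]
(array([-0.5, -1. ,  0. ]), array([ 0.02, -0.02, -0.02]))
```

```bash
python3 -m inch '[{"ax":0,"ay":0,"az":0,"dx":0,"dy":-0.5,"dz":0,"fingers":0},{"ax":0,"ay":0,"az":0,"dx":0,"dy":-1,"dz":0,"fingers":0},{"ax":0,"ay":0,"az":0,"dx":0,"dy":-1.5,"dz":0,"fingers":0},{"ax":0,"ay":0,"az":0,"dx":0,"dy":-1.5,"dz":0,"fingers":0}]'
python3 -m inch '[{"ax":0,"ay":0,"az":0,"dx":0,"dy":-0.5,"dz":0,"fingers":0},{"ax":0,"ay":0,"az":0,"dx":0,"dy":-0.5,"dz":0,"fingers":0}]'
python3 -m inch '[{"ax":0,"ay":0,"az":0,"dx":0,"dy":-0.5,"dz":0,"fingers":0},{"ax":0,"ay":0,"az":0,"dx":0,"dy":-0.5,"dz":0,"fingers":0}]'
```

```text
clock: 16.68
tool_pos: [0.5924, -0.275, 0.1295]
orientation: [180.0, -0.0, -87.6]
force: [-3.7, -2.9, 0.5]
opening: 0.0006
clock: 16.92
tool_pos: [0.5927, -0.275, 0.1295]
orientation: [179.9, -0.0, -87.6]
force: [-5.0, -3.9, 1.7]
opening: 0.0002
clock: 17.18
tool_pos: [0.5928, -0.275, 0.1294]
orientation: [179.9, -0.0, -87.6]
force: [-6.4, -3.1, 2.0]
opening: 0.0003
```

```bash
python3 -m inch '[{"ax":0,"ay":0,"az":0,"dx":0,"dy":-0.5,"dz":0,"fingers":0},{"ax":0,"ay":0,"az":0,"dx":0,"dy":-0.5,"dz":0,"fingers":0}]'
python3 -m inch '[{"ax":0,"ay":0,"az":0,"dx":0,"dy":-0.4,"dz":0,"fingers":0},{"ax":0,"ay":0,"az":0,"dx":0,"dy":-0.4,"dz":0,"fingers":0}]'
python3 - <<'E'
from h import *
from plant import *
f=[]
for i in range(3):
    s=snapshot("side");f.append(get_obs()["force"])
print(np.mean(f,0))
cv2.imwrite("pics/side7.png",cv2.resize(s["image"][140:260,290:450,::-1],None,fx=5,fy=5,interpolation=cv2.INTER_CUBIC))
o=get_obs();print(o["clock"],o["tool_pos"],o["orientation"])
E
```

```text
clock: 17.42
tool_pos: [0.5929, -0.275, 0.1295]
orientation: [179.9, -0.0, -87.6]
force: [-6.9, -3.7, 3.2]
opening: 0.0005
clock: 17.68
tool_pos: [0.5929, -0.275, 0.1295]
orientation: [179.8, -0.0, -87.6]
force: [-8.7, -3.3, 3.4]
opening: 0.0002
[-9.2446071  -3.49828187  2.79793679]
17.825 [ 0.59294777 -0.27501981  0.12944384] [ 1.79836584e+02 -9.07651982e-03 -8.75829267e+01]
```

View pics/side7.png

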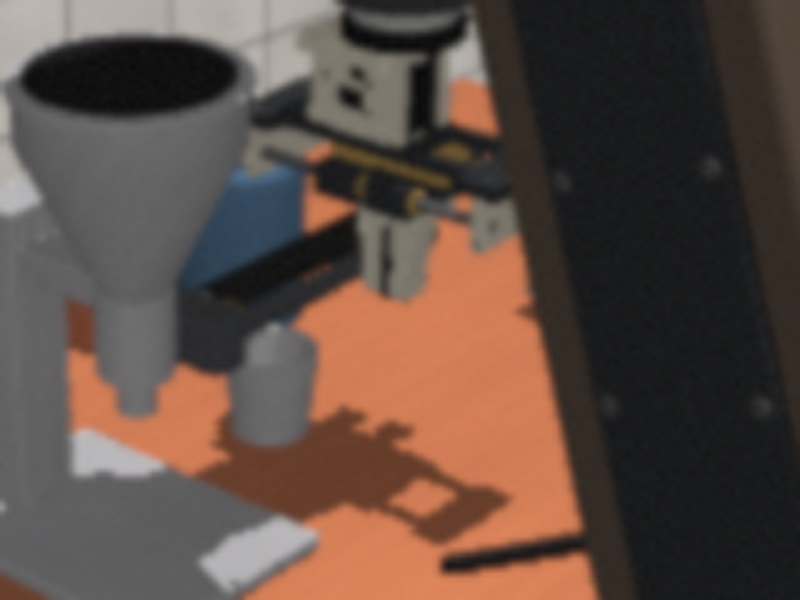

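Side zoom: same as the first stop picture, with the lever parallel to the bar and the fingers at ~(395,260). Force has risen to about 9 N with no further motion, so the lever is held at its stop. Handing in.

Run:
```python
from plant import *
print(close_job())
o=get_obs();print(o["clock"],o["tool_pos"],o["force"])
```

```text
the job is handed in; nothing more can be done
None
the job is handed in; nothing more can be done
```

I pressed the round dispenser's lever to its stop with the backs of the closed fingers, let it spring fully back out, and pressed it in again. The job was handed in at about 17.8 s with the lever still held at its stop.

- **Stop:** both presses ended at the same place, TCP x 0.5929 m. That is about 40 mm of travel. The push along x rose to 8–9 N there with no further motion.
- **Release:** between the presses the fingers backed clear of the lever, the force read about zero, and the lever's line and shadow matched the resting picture.
- **Gap and surroundings:** the side pictures showed the lever parallel to the bar with air between them. I saw nothing around it moved, and I did not go near the square dispenser's lever.
- **What disagreed:** first contact came about 5 mm later than I had reckoned, either from thinner fingers or a small pose error, and I corrected for it from the force readings. There was also about 3 N of sideways rubbing along the blade at each stop.
- **Not checked:** the arm hid the lever from the top camera, so the pictures of the press come from the side camera only. I did not measure the gap itself.

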